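# Turn the round-bottomed steel cup mouth-up on the cutting board

## Robot

A 7-joint arm with a two-finger parallel gripper is mounted at the origin on the work surface. World frame = base frame: x ahead of the robot, y to its left, z up, the work surface at z = 0. Lengths are in m, angles in rad, forces in N, time in s.
With the tool pointing down it reaches from about 0.35 to 0.9 m from the base axis. Payload 7.2 kg.
Tool frame: the origin (TCP) lies midway between the tips of the shut fingers; the grasp point (between the pads) lies 19 mm behind it (grip_point_offset is the distance from the TCP to the grasp point, in m); z points along the fingers, y is the line along which they close (so a half turn about z gives the same grasp; the last joint's range is limited). The gripper opens to 85 mm and grips with 20 to 120 N. Pads are 22 mm wide; open, the fingers measure 114 mm over their backs; the gripper's body (76 mm by 85 mm) begins 54 mm behind the grasp point. The pads swing forward as they close: fully open they stand 13 mm farther back than shut.
Start: joints at [1.093, 0.411, -0.013, 1.596, 0.006, 1.134, -0.082], TCP at [0.249, -0.573, 0.231] pointing down, gripper open.
Joint ranges: [-2.95, 2.95], [-0.29, 1.99], [-1.47, 1.44], [0.14, 2.54], [-1.03, 4.17], [0.13, 1.85], [-2.86, 2.86]. Speed limits (rad/s): [2.39, 2.39, 3.01, 3.01, 3.14, 3.14, 3.14].

## Interface

Orientations are given as a unit quaternion [w, x, y, z].
In Python, from bench import * gives the robot as it stands.
- The arm moves only by the tool carry_out, never from a script. Its argument "rows" is one flat list of numbers, 7 for each row, row after row: the shift along the tool's x, y, z scaled (see below), then the turn, a rotation vector about the tool's x, y, z scaled (see below), then the opening, from -1 (shut) to 1 (fully open). In form: [x, y, z, ax, ay, az, hand, x, y, z, ax, ay, az, hand, ...]. A call has 1 to 5 rows; each row is the pose to reach, as a shift and turn from the pose commanded when the call began, along the tool's axes at that moment; what a row does not reach only later rows make up. The controller multiplies each number of a shift by 150 mm and each number of a turn by pi/4 rad. A row lasts 1/8 s, in which the tool goes at most 62.5 mm and 10.7 degrees, less where a joint would pass 70% of its speed; a pose out of reach is approached as far as the arm can. A call with a number of a shift or a turn outside -1 to 1 is refused whole. A call with a gripper value outside its range is refused whole. The fingers move at their own pace and stop on an object; "force" is the grip in N (left out, the last holds). Time passes only in rows, so rows that repeat a pose let the fingers close. It gives the time, the measured TCP pose, the force, the opening and the grip force at its end, in the units of the state.
- get_obs(): the state, without advancing time (a new reading comes with each control period).
- snapshot(name): name is "side" or "top"; returns a dict with "pixels" (400x640x3 uint8, red, green, blue), "mtx" (3x3 intrinsics, pixels), "dist_coeffs" ([k1, k2, p1, p2, k3] as OpenCV has them; the pictures are not rectified), "R" (3x3) and "t" (3): a world point X has camera coordinates R X + t. Camera axes: x right, y down, z forward; pixel columns grow to the right and rows downward; lengths in m; the calibration is good to about 2 mm. A picture is of the moment at which its call begins. There is no depth.
- finish_job(): hands the job in; it is judged then, once.
The state is a dict: "clock": time; "joint_pos": joint angles; "joint_vel": joint speeds; "joint_torque": joint torques, N m; "position": TCP position; "orientation": TCP orientation; "wrist_force": force on the tool from outside, world axes, zero at the start; "ft_torque": the same for the moment, N m; "finger_gap": opening from 0.0 (shut) to 1.0 (fully open); "gripper_force": force on a finger pad.
Only numpy, scipy, OpenCV 4.12 (cv2) and the standard library are available. Lean on these libraries where they do the work, as an engineer would, in place of code of your own. Each camera call takes 0.05 s, during which the arm holds its last target. There are 200 camera calls.

## Task

Three washed steel vessels are draining mouth-down on the dark mat. Pick up the round-bottomed cup (the one with the domed top as it stands now, not the flat-topped mould or the wide low bowl), turn it over and leave it standing mouth-up, wholly on the white cutting board, ready to be filled. Set it down rather than dropping it, and leave the other two vessels where they are.

Things in the scene. Friction and masses are not known exactly. Their poses are not given: they have to be found in the camera images.
- cup: Steel cup to turn, 62 mm tall, 0.28 kg. From the rim a straight 60 mm dia. cylinder for 34 mm (wall 3 mm), then a domed bottom to a flat foot 36 mm across. Weighted bottom (centre of mass 48 mm from rim): laid on its side and let go, it rolls upright by itself, its mouth centre moving 85 mm towards the bottom's side. Origin: mouth centre. z: mouth to bottom; up at start, down at the end.
- board: Fixed white cutting board, 240 mm (its x) by 320 mm (its y), 12 mm thick, flat on the counter, empty; left or right of the dark mat. Origin: centre of its underside, at counter level; z up.
- mould: Bystander, stays: flat-topped tapered steel mould, mouth-down on the mat, 70 mm tall, 66 mm dia. at the rim below, 48 mm at the top. Origin: centre of the mouth; z up. The three vessels stand in a loose row about 130 mm apart, in any order, on a fixed dark rubber mat (250 by 420 mm, 6 mm thick).
- bowl: Bystander, stays: wide low steel bowl, mouth-down on the mat, 42 mm tall, 96 mm dia. at the rim below, flat top 48 mm across. Origin: centre of the mouth; z up.

How it is judged:
By the outcome, as a careful person would: the job done as asked, in the order asked, and still so for the second after the job is handed in, with the robot touching nothing.
It also fails if it takes over 48 s, if anything falls off the work surface, if the arm or the gripper's body presses on something with over 40 N, if the wrist force passes 120 N, or if a joint passes its speed limit or range.

## Working session

There is one attempt and no reset: what is moved stays moved. The work goes in short steps, Python scripts to look and compute and a tool call to move; the robot and the scene stay as the last step left them, time stands still between calls to the robot, and variables do not carry over. Pictures are saved under pics/ and viewed, at most 10 in all, crops included, and the job is handed in when it is done.

Besides the shell and the picture viewer there is one more tool, called after ">>>" by a JSON object that holds its "api" and its "payload", one argument or row to a line. carry_out: Moves the arm, as the interface text tells. Shifts and turns lie within -1 to 1; 1 stands for 150 mm of shift or pi/4 rad of turn. Its arguments: {"type":"object","properties":{"rows":{"type":"array","items":{"type":"number"}},"force":{"type":"number"}},"required":["rows"]}

```bash
mkdir -p pics
python3 - <<'E'
from bench import *
import cv2, numpy as np
o=get_obs();print({k:np.round(v,3).tolist() for k,v in o.items()})
for n in("top","side"):
    s=snapshot(n);cv2.imwrite(f"pics/{n}0.png",s["pixels"][:,:,::-1]);print(n,np.round(s["mtx"],1).tolist(),np.round(s["R"],3).tolist(),np.round(s["t"],3).tolist(),np.round(-s["R"].T@s["t"],3))
E
ls
```

```text
{'clock': 0.0, 'joint_pos': [1.093, 0.412, -0.013, 1.597, 0.006, 1.134, -0.082], 'joint_vel': [0.001, 0.0, -0.003, -0.001, -0.002, 0.0, -0.0], 'joint_torque': [0.002, -60.062, 0.683, -29.941, 0.014, 0.011, 0.0], 'position': [0.249, -0.573, 0.23], 'orientation': [-0.001, 0.979, 0.204, -0.0], 'wrist_force': [0.199, 1.113, 0.215], 'ft_torque': [0.011, 0.011, -0.007], 'gripper_force': 0.0, 'finger_gap': 1.002}
top [[418.5, 0.0, 320.9], [0.0, 418.5, 199.6], [0.0, 0.0, 1.0]] [[0.019, -1.0, 0.002], [-0.998, -0.019, -0.063], [0.063, -0.001, -0.998]] [-0.012, 0.561, 1.003] [ 4.970e-01 -1.000e-03  1.036e+00]
side [[407.3, 0.0, 317.8], [0.0, 407.3, 194.5], [0.0, 0.0, 1.0]] [[-0.997, -0.071, -0.009], [-0.035, 0.594, -0.803], [0.063, -0.801, -0.595]] [0.554, 0.063, 1.092] [0.487 0.877 0.706]
pics
```

View pics/top0.png

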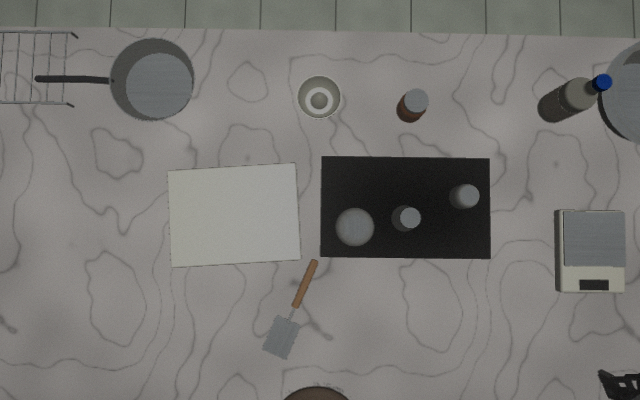

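View pics/side0.png

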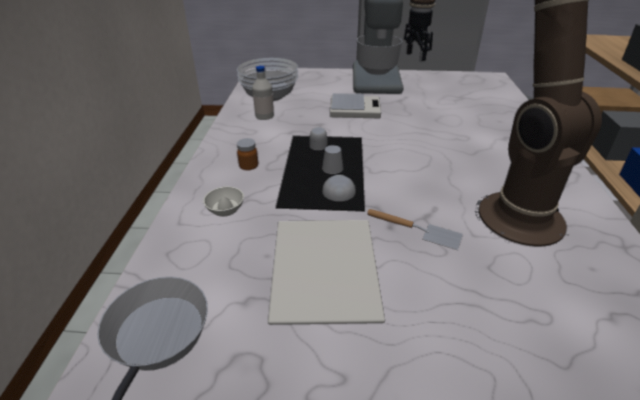

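The top view shows the board around (234,215). On the mat are the bowl (355,227), the mould (406,217) and what is probably the cup (465,196). I'll zoom in to confirm and measure.

```bash
cat > h.py <<'E'
from bench import *
import cv2, numpy as np
from scipy.spatial.transform import Rotation as Ro
def ray(s,uv):
    p=cv2.undistortPoints(np.array(uv,float).reshape(-1,1,2),s["mtx"],np.array(s["dist_coeffs"],float)).reshape(-1,2)
    R=np.array(s["R"]);d=np.c_[p,np.ones(len(p))]@R
    return -R.T@np.array(s["t"]),d
def onplane(s,uv,z):
    c,d=ray(s,uv);return c+d*((z-c[2])/d[:,2])[:,None]
def st():
    o=get_obs();q=np.array(o["orientation"]);R=Ro.from_quat(q[[1,2,3,0]]).as_matrix()
    return o,np.array(o["position"]),R
E
python3 - <<'E'
from h import *
s=snapshot("top");im=s["pixels"];g=cv2.cvtColor(im,cv2.COLOR_RGB2GRAY)
# mat: region of dark; vessels bright within
roi=np.zeros_like(g);roi[163:252,328:484]=1
m=((g>45)&(roi>0)).astype(np.uint8)
for c in cv2.findContours(m,cv2.RETR_EXTERNAL,cv2.CHAIN_APPROX_NONE)[0]:
    if cv2.contourArea(c)>100:
        print("vessel",cv2.boundingRect(c),cv2.contourArea(c),[np.round(v,1) for v in cv2.minEnclosingCircle(c)],np.round(onplane(s,[cv2.minEnclosingCircle(c)[0]],.03),3))
b=cv2.inRange(im,(140,140,130),(255,255,255));b[:, :160]=0;b[:,310:]=0;b[:155]=0;b[275:]=0
c=max(cv2.findContours(b,cv2.RETR_EXTERNAL,cv2.CHAIN_APPROX_NONE)[0],key=cv2.contourArea)
r=cv2.minAreaRect(c);print("board",r);print(np.round(onplane(s,cv2.boxPoints(r),.012),3),np.round(onplane(s,[r[0]],.012),3))
t=snapshot("side");a=cv2.resize(im[160:260,320:490],(680,400),interpolation=3)[:, :]
e=cv2.resize(t["pixels"][115:215,270:375],(420,400),interpolation=3)
o=np.hstack([cv2.resize(a,(460,270)),cv2.resize(e,(284,270))]);cv2.imwrite("pics/z.png",np.clip(o[:,:,::-1]*1.5,0,255).astype(np.uint8))
E
```

```text
vessel (335, 208, 40, 38) 1126.0 [array([354.5, 226.4]), np.float64(19.5)] [[ 0.498 -0.083  0.03 ]]
vessel (393, 206, 29, 25) 438.5 [array([406.5, 218.5]), np.float64(14.5)] [[ 0.519 -0.208  0.03 ]]
vessel (454, 184, 26, 24) 452.0 [array([466.5, 195.5]), np.float64(12.7)] [[ 0.577 -0.353  0.03 ]]
board ((228.06033325195312, 216.77346801757812), (102.27935028076172, 141.78321838378906), 84.68545532226562)
[[0.621 0.415 0.012]
 [0.66  0.067 0.012]
 [0.411 0.038 0.012]
 [0.373 0.381 0.012]] [[0.515 0.225 0.012]]
```

View pics/z.png

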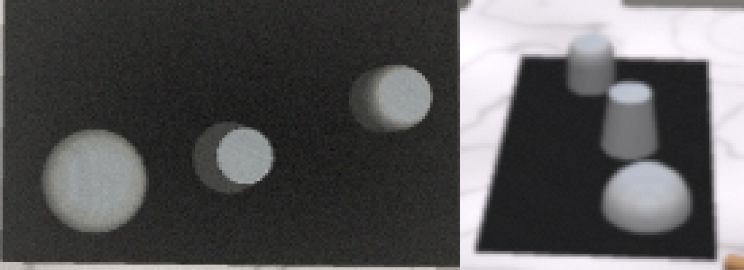

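>>> {"api": "carry_out", "payload": {
  "rows": [0.3,0,0,0,0,0,1,0.6,0,0,0,0,0,1,0.8,0,0,0,0,0,1,0.8,0,0,0,0,0,1]
}}

```text
clock: 0.7
position: [0.3623, -0.5234, 0.2309]
orientation: [-0.001, 0.979, 0.206, 0.001]
wrist_force: [0.0, -0.4, 0.5]
finger_gap: 1.006
gripper_force: 0.0
```

The crop confirms that the rightmost vessel, at about (464,197), has the rounded shoulder, so it is the cup. The middle one is a plain taper (the mould). I'll refine the cup and board positions and read the joints.

Run:
```python
from h import *
s=snapshot("top");g=cv2.cvtColor(s["pixels"],cv2.COLOR_RGB2GRAY)
print(g[196,440:486].tolist());print(g[197,440:486].tolist());print(g[178:215,462].tolist())
print(np.round(onplane(s,[(168,170),(297,163),(301,258),(172,267),(234.5,214.5)],.012),3))
t=snapshot("side");gt=cv2.cvtColor(t["pixels"],cv2.COLOR_RGB2GRAY)
print(gt[143,300:340].tolist());print(gt[120:160,318].tolist())
print(np.round(onplane(t,[(278,221),(371,221),(382,320),(271,320)],.012),3))
o,p,R=st();print(np.round(o["joint_pos"],4).tolist(),p,np.round(R,3).tolist())
```

```text
[19, 21, 22, 25, 21, 21, 25, 23, 20, 38, 37, 39, 42, 44, 45, 53, 59, 67, 79, 88, 96, 104, 109, 104, 107, 106, 108, 109, 106, 108, 105, 106, 107, 107, 107, 104, 105, 105, 105, 74, 30, 29, 30, 28, 35, 33]
[21, 21, 19, 24, 23, 24, 27, 19, 24, 36, 37, 42, 39, 40, 43, 54, 60, 68, 75, 90, 102, 107, 107, 105, 105, 106, 105, 108, 103, 104, 102, 107, 105, 106, 104, 104, 109, 106, 105, 64, 29, 30, 30, 29, 31, 28]
[27, 28, 27, 26, 22, 24, 44, 62, 76, 83, 99, 105, 106, 104, 103, 106, 105, 102, 109, 107, 103, 105, 105, 101, 99, 87, 75, 61, 56, 47, 41, 26, 19, 26, 25, 27, 24]
[[0.628 0.377 0.012]
 [0.651 0.059 0.012]
 [0.419 0.044 0.012]
 [0.391 0.357 0.012]
 [0.521 0.209 0.012]]
[20, 23, 21, 21, 21, 22, 21, 24, 24, 39, 54, 64, 66, 69, 71, 71, 72, 73, 72, 73, 72, 70, 70, 68, 66, 61, 55, 39, 24, 22, 23, 21, 23, 23, 21, 22, 21, 21, 22, 21]
[158, 157, 154, 145, 137, 135, 138, 136, 131, 130, 129, 130, 131, 129, 121, 110, 100, 92, 85, 80, 77, 74, 73, 72, 73, 73, 73, 72, 72, 64, 42, 25, 24, 21, 22, 22, 22, 22, 22, 21]
[[0.656 0.067 0.012]
 [0.412 0.052 0.012]
 [0.4   0.362 0.012]
 [0.624 0.376 0.012]]
[0.9279, 0.4319, -0.0453, 1.5649, 0.0215, 1.1459, -0.2829] [ 0.35862143 -0.52554625  0.23099551] [[0.917, 0.399, -0.001], [0.399, -0.917, 0.0], [-0.001, -0.0, -1.0]]
```

>>> {"api": "carry_out", "payload": {
  "rows": [0.1,0,0,0.2,0,0,1,0.1,0,0,0.4,0,0,1,0.1,0,0,0.4,0,0,1]
}}

```text
clock: 1.18
position: [0.3709, -0.5213, 0.2275]
orientation: [-0.156, 0.967, 0.199, -0.033]
wrist_force: [-1.1, -1.3, -0.1]
finger_gap: 0.999
gripper_force: 0.0
```

Run:
```python
from h import *
o,p,R=st();print(np.round(o["joint_pos"],4).tolist(),p,np.round(R,3).tolist())
```

```text
[0.9436, 0.6436, -0.045, 1.2659, -0.0518, 1.5424, -0.2517] [ 0.37089351 -0.52128953  0.22750587] [[0.918, 0.375, -0.126], [0.395, -0.872, 0.288], [-0.003, -0.314, -0.949]]
```

>>> {"api": "carry_out", "payload": {
  "rows": [0,0,0,0,0.2,0,1,0,0,0,0,0.4,0,1,0,0,0,0,0.4,0,1]
}}

```text
clock: 1.55
position: [0.3673, -0.5225, 0.2313]
orientation: [-0.181, 0.961, 0.17, 0.119]
wrist_force: [-0.1, 0.4, -0.9]
finger_gap: 0.998
gripper_force: 0.0
```

Run:
```python
from h import *
o,p,R=st();print(np.round(o["joint_pos"],4).tolist(),p,np.round(R,3).tolist())
```

```text
[1.1347, 0.6166, -0.1127, 1.3411, -0.287, 1.4558, -0.1146] [ 0.36728079 -0.52247576  0.23131921] [[0.914, 0.37, 0.168], [0.284, -0.877, 0.388], [0.291, -0.307, -0.906]]
```

```bash
cat > kin.py <<'E'
import numpy as np
from scipy.spatial.transform import Rotation as Ro
from scipy.optimize import least_squares
Q=np.array([[1.093,.4115,-.013,1.5965,.006,1.134,-.082],[.9279,.4319,-.0453,1.5649,.0215,1.1459,-.2829],
[.9436,.6436,-.045,1.2659,-.0518,1.5424,-.2517],[1.1347,.6166,-.1127,1.3411,-.287,1.4558,-.1146]])
P=np.array([[.249,-.573,.2305],[.35862143,-.52554625,.23099551],[.37089351,-.52128953,.22750587],[.36728079,-.52247576,.23131921]])
z=lambda a:Ro.from_euler('z',a).as_matrix()
y=lambda a:Ro.from_euler('y',a).as_matrix()
def rots(q,s=-np.ones(4)):
    R1=z(s[0]*q[0])@y(q[1]);R2=R1@z(s[1]*q[2])@y(q[3]);R3=R2@z(s[2]*q[4])@y(q[5]);T=R3@z(s[3]*q[6])
    return R1,R2,R3,T
E
python3 - <<'E'
from kin import *
import itertools
Rm=[np.array(r) for r in ([[0.917,0.399,-.001],[.399,-.917,0],[0,0,-1]],[[0.918,0.375,-0.126],[0.395,-0.872,0.288],[-0.003,-0.314,-0.949]],[[0.914,0.37,0.168],[0.284,-0.877,0.388],[0.291,-0.307,-0.906]])]
for s in itertools.product((1,-1),repeat=3):
    C=[rots(q,(-1,)+s)[3].T@m for q,m in zip(Q[1:],Rm)]
    print(s,[np.round(Ro.from_matrix(c).as_rotvec(),3).tolist() for c in C])
E
```

```text
(1, 1, 1) [[0.001, -0.001, 2.036], [-0.111, 0.112, 1.989], [-0.509, 0.509, 1.582]]
(1, 1, -1) [[0.0, -0.001, 1.47], [-0.074, 0.126, 1.486], [-0.434, 0.547, 1.363]]
(1, -1, 1) [[-0.034, 0.03, 2.054], [-0.021, 0.029, 1.989], [-0.01, 0.108, 1.595]]
(1, -1, -1) [[-0.022, 0.035, 1.488], [-0.012, 0.03, 1.486], [0.002, 0.105, 1.366]]
(-1, 1, 1) [[0.033, -0.034, 2.118], [-0.088, 0.088, 2.075], [-0.466, 0.466, 1.81]]
(-1, 1, -1) [[0.02, -0.038, 1.552], [-0.058, 0.099, 1.572], [-0.396, 0.499, 1.59]]
(-1, -1, 1) [[-0.0, -0.0, 2.136], [-0.0, 0.0, 2.074], [0.0, -0.0, 1.8]]
(-1, -1, -1) [[-0.0, 0.0, 1.57], [0.0, 0.0, 1.571], [0.0, -0.0, 1.571]]
```

>>> {"api": "carry_out", "payload": {
  "rows": [0,0,0,0,-0.23,0,1,0,0,0,0,-0.46,0,1,0,0,0,0,-0.69,0,1,0,0,0,0,-0.92,0,1,0,0,0,0,-0.92,0,1]
}}

```text
clock: 2.17
position: [0.3779, -0.5155, 0.2303]
orientation: [-0.108, 0.939, 0.233, -0.228]
wrist_force: [0.6, 1.4, 0.2]
finger_gap: 1.003
gripper_force: 0.0
```

```bash
cat > log.py <<'E'
from h import *
import json
o,p,R=st();print(np.round(o["joint_pos"],3).tolist(),np.round(p,4),o["clock"],"\n",np.round(R,3))
open("log.txt","a").write(json.dumps([list(map(float,o["joint_pos"])),p.tolist()])+"\n")
E
python3 log.py
```

```text
[0.713, 0.708, 0.025, 1.21, 0.236, 1.669, -0.379] [ 0.3779 -0.5155  0.2303] 2.175 
 [[ 0.788  0.388 -0.478]
 [ 0.487 -0.868  0.097]
 [-0.377 -0.309 -0.873]]
```

>>> {"api": "carry_out", "payload": {
  "rows": [0,0,0,0,-0.23,0,1,0,0,0,0,-0.46,0,1,0,0,0,0,-0.69,0,1,0,0,0,0,-0.92,0,1,0,0,0,0,-0.92,0,1]
}}

```text
clock: 2.8
position: [0.3745, -0.517, 0.2283]
orientation: [-0.022, 0.798, 0.255, -0.545]
wrist_force: [-0.1, 0.6, 0.1]
finger_gap: 1.0
gripper_force: 0.0
```

```bash
python3 log.py
```

```text
[0.376, 0.927, 0.244, 1.226, 0.62, 1.835, -0.448] [ 0.3745 -0.517   0.2283] 2.8 
 [[ 0.275  0.382 -0.882]
 [ 0.431 -0.869 -0.242]
 [-0.859 -0.314 -0.404]]
```

```bash
cat >> kin.py <<'E'
import json
def load():
    L=[json.loads(l) for l in open("log.txt")]
    return np.vstack([Q]+[np.array(l[0])[None] for l in L]),np.vstack([P]+[np.array(l[1])[None] for l in L])
def pos(q,k):
    R1,R2,R3,T=rots(q);h,a1,b1,a2,b2,l1,a3,b3,l2,a4,b4,l3=k
    A=z(-q[0])@np.array([a1,b1,h]);B=A+R1@np.array([a2,b2,l1]);C=B+R2@np.array([a3,b3,l2]);return C+R3@np.array([a4,b4,l3]),B,C
k0=np.array([.33,0,0,0,0,.42,0,0,.4,0,0,.3])
def fit():
    QQ,PP=load()
    f=lambda k:np.r_[np.ravel([pos(q,k)[0]-p for q,p in zip(QQ,PP)])/.002,(k-k0)/np.array([.1,.05,.03,.05,.03,.1,.05,.03,.1,.05,.01,.1])]
    r=least_squares(f,k0);return r.x,f(r.x)[:PP.size]*.002
LO=np.array([-2.95,-.29,-1.47,.14,-1.03,.13,-2.86]);HI=np.array([2.95,1.99,1.44,2.54,4.17,1.85,2.86])
def tool(az,al,flip=0):
    # tool z tilted al from down toward azimuth az; closing axis y horizontal; tool x up(ish)*: flip=1 -> turned pi about z
    zt=np.array([np.sin(al)*np.cos(az),np.sin(al)*np.sin(az),-np.cos(al)])
    yt=np.array([-np.sin(az),np.cos(az),0])*(1-2*flip)
    return np.c_[np.cross(yt,zt),yt,zt]
def ik(p,R,k,q0):
    def f(q):
        T=rots(q)[3]@z(np.pi/2)
        return np.r_[(pos(q,k)[0]-p)/.01,Ro.from_matrix(T.T@R).as_rotvec()/.02,.01*(q-q0)]
    r=least_squares(f,np.clip(q0,LO+.01,HI-.01),bounds=(LO+.03,HI-.03));return r.x,np.abs(f(r.x)[:6]).max()
E
python3 - <<'E'
from kin import *
k,r=fit();print(np.round(k,3),np.abs(r).max())
q=load()[0][-1]
cup=np.array([.577,-.355,.032])
for fl in(0,1):
  for az in np.radians([-90,-60,-30,0,20]):
    R=tool(az,np.radians(70),fl);best=min((ik(cup+.019*R[:,2],R,k,np.array([s1,.9,s3,1.5,q5,1.0,q7])) for s1 in(.0,.8)for s3 in(-.8,0,.8) for q5 in(1.5,2.5,3.5)for q7 in(-2,0,2)),key=lambda t:t[1])
    print(fl,round(np.degrees(az)),np.round(best[0],2),round(best[1],2),np.round(pos(best[0],k)[2],2))
E
```

```text
[ 0.286  0.004 -0.016 -0.004 -0.016  0.529  0.002 -0.016  0.452 -0.003
 -0.001  0.349] 0.0003056852347086414
0 -90 [-0.04  0.99  0.05  1.86  1.44  1.2  -1.25] 0.0 [ 0.58 -0.05  0.15]
0 -60 [ 0.24  0.95 -0.17  2.19  2.21  1.33 -1.47] 0.0 [ 0.42 -0.09  0.15]
0 -30 [ 1.28  1.31 -0.95  2.28  3.1   1.32 -0.59] 0.0 [ 0.31 -0.2   0.15]
0 0 [ 0.5   1.01  0.38  2.19  3.91  1.45 -1.8 ] 0.0 [ 0.27 -0.36  0.15]
0 20 [ 1.83  1.77 -1.44  1.88  1.07  0.39  2.35] 0.0 [ 0.28 -0.46  0.14]
1 -90 [-0.29  1.04  0.38  1.88  1.27  0.95  1.92] 0.0 [ 0.58 -0.05  0.15]
1 -60 [-0.51  1.19  0.73  2.23  2.32  0.72  0.98] 0.0 [ 0.42 -0.09  0.15]
1 -30 [-0.19  1.24  0.74  2.37  3.06  1.4   0.79] 0.0 [ 0.31 -0.2   0.15]
1 0 [0.66 0.96 0.19 2.18 3.95 1.33 1.45] 0.0 [ 0.27 -0.36  0.15]
1 20 [ 1.8   1.66 -1.34  1.89  0.78  0.28 -0.56] 0.0 [ 0.28 -0.46  0.14]
```

```bash
cat > tgt.py <<'E'
from kin import *; from h import st
def go(p,R,n=None,show=True):
    o,p0,R0=st();k,_=fit()
    d=R0.T@(p-p0)/.15; w=Ro.from_matrix(R0.T@R).as_rotvec()/(np.pi/4)
    n1=max(np.linalg.norm(d)*150/62.5,np.linalg.norm(w)*45/10.7)
    print("shift",np.round(d,3),"turn",np.round(w,3),"rows",round(n1,1))
    q,e=ik(p,R,k,np.array(o["joint_pos"]));print("ik",np.round(q,2),round(e,2))
E
python3 - <<'E'
from h import *
s=snapshot("top");
for uv,zz,off in (((448.7,197),.006,-.03),((479.6,197),.044,.0295)):
    X=onplane(s,[uv],zz)[0];print("y",X[1]+off,X)
a=onplane(s,[(462,183.9),(462,209)],.03);print("x top",a)
t=snapshot("side");c,d=ray(t,[(318,143)])
for Y in(-.36,-.35,-.34): 
    l=(Y-c[1])/d[0,1];print(c+d[0]*l)
c,d=ray(t,[(318,150.3)]);print("front rim",c+d[0]*((.006-c[2])/d[0,2]))
from tgt import *
import sys
for az,al in ((-90,65),(-15,72)):
    go(np.array([.45,-.45,.25]),tool(np.radians(az),np.radians(al)))
E
```

```text
y -0.34721737303208067 [ 0.57462239 -0.31721737  0.006     ]
y -0.349976823587676 [ 0.5731772  -0.37947682  0.044     ]
x top [[ 0.60522897 -0.3421709   0.03      ]
 [ 0.5444151  -0.34202287  0.03      ]]
[ 0.5808615 -0.36       0.0090468]
[ 0.58010177 -0.35        0.0146791 ]
[ 0.57934203 -0.34        0.02031139]
front rim [ 0.57772062 -0.31541426  0.006     ]
shift [ 0.243 -0.249 -0.616] turn [-1.476 -0.238 -0.306] rows 6.4Traceback (most recent call last):
  File "<stdin>", line 13, in <module>
  File "tgt.py", line 7, in go
    q,e=ik(p,R,k,np.array(o["joint_pos"]));print("ik",np.round(q,2),round(e,2))
        ~~^^^^^^^^^^^^^^^^^^^^^^^^^^^^^^^^
  File "kin.py", line 34, in ik
    r=least_squares(f,np.clip(q0,LO+.01,HI-.01),bounds=(LO+.03,HI-.03));return r.x,np.abs(f(r.x)[:6]).max()
    return func(*args, **kwargs)
    raise ValueError("Initial guess is outside of provided bounds")
ValueError: Initial guess is outside of provided bounds
```

>>> {"api": "carry_out", "payload": {
  "rows": [0.03,-0.03,-0.1,-0.2,-0.03,-0.04,1,0.06,-0.06,-0.2,-0.4,-0.06,-0.08,1,0.09,-0.09,-0.25,-0.6,-0.09,-0.12,1,0.12,-0.12,-0.3,-0.8,-0.12,-0.16,1,0.12,-0.12,-0.3,-0.8,-0.12,-0.16,1]
}}

```text
clock: 3.52
position: [0.4087, -0.4853, 0.2423]
orientation: [0.205, 0.726, 0.456, -0.472]
wrist_force: [0.1, -0.1, -0.2]
finger_gap: 1.002
gripper_force: 0.0
```

```bash
sed -i 's/LO+.01,HI-.01/LO+.04,HI-.04/' kin.py; python3 log.py
python3 - <<'E'
from tgt import *
for az,al in ((-90,65),(-50,70),(-15,72)):
    go(np.array([.45,-.45,.25]),tool(np.radians(az),np.radians(al)))
E
```

```text
[0.18, 0.606, 0.166, 1.754, 0.959, 1.357, -0.622] [ 0.4087 -0.4853  0.2423] 3.525 
 [[ 0.137  0.856 -0.498]
 [ 0.469 -0.499 -0.729]
 [-0.873 -0.133 -0.47 ]]
shift [ 0.103  0.111 -0.333] turn [-0.675 -0.116 -0.152] rows 3.0
ik [ 0.13  0.41  0.07  2.14  1.45  1.09 -0.91] 0.0
shift [ 0.103  0.111 -0.333] turn [-1.486 -0.265 -0.503] rows 6.7
ik [ 0.66  0.29 -0.13  2.5   2.71  0.91 -1.38] 0.0
shift [ 0.103  0.111 -0.333] turn [-2.201 -0.317 -0.81 ] rows 10.0
ik [ 1.03  0.4   0.09  2.35  4.14  1.05 -1.94] 0.0
```

>>> {"api": "carry_out", "payload": {
  "rows": [0.03,0.03,-0.1,-0.2,-0.04,-0.06,1,0.06,0.06,-0.2,-0.4,-0.08,-0.12,1,0.08,0.09,-0.26,-0.6,-0.11,-0.18,1,0.1,0.11,-0.33,-0.8,-0.14,-0.24,1,0.1,0.11,-0.33,-0.9,-0.16,-0.27,1]
}}

```text
clock: 4.15
position: [0.4506, -0.4526, 0.25]
orientation: [0.421, 0.528, 0.65, -0.349]
wrist_force: [-0.4, -0.7, 0.2]
finger_gap: 0.995
gripper_force: 0.0
```

```bash
python3 log.py
python3 - <<'E'
from tgt import *
for az,al,zz in ((-50,70,.2),(-30,72,.2),(-20,72,.15),(-20,72,.033)):
    R=tool(np.radians(az),np.radians(al));go(np.array([.576,-.3475,zz])-.11*R[:,2],R)
E
```

```text
[0.107, 0.356, 0.14, 2.278, 1.718, 0.959, -1.015] [ 0.4506 -0.4526  0.25  ] 4.15 
 [[-0.088  0.98   0.178]
 [ 0.393  0.199 -0.898]
 [-0.915 -0.009 -0.402]]
shift [ 0.524  0.63  -1.   ] turn [-0.593 -0.084 -0.226] rows 3.1
ik [ 0.31  0.35 -0.48  2.51  2.02  1.21 -1.2 ] 0.0
shift [ 0.489  0.437 -0.858] turn [-1.012 -0.124 -0.375] rows 4.6
ik [ 1.56  0.8  -1.44  2.51  2.6   1.12 -0.59] 3.34
shift [ 0.756  0.368 -0.634] turn [-1.22  -0.122 -0.454] rows 5.5
ik [ 1.82  1.21 -1.44  2.51  2.89  0.91 -0.23] 2.18
shift [ 1.47   0.374 -0.32 ] turn [-1.22  -0.122 -0.454] rows 5.5
ik [ 1.92  1.96 -1.42  2.51  2.97  1.05  0.47] 0.66
```

Run:
```python
from tgt import *
for az in(-20,-10,0,10):
  print(az)
  for al,zz in ((72,.2),(72,.14),(72,.033)):
    R=tool(np.radians(az),np.radians(al));go(np.array([.576,-.3475,zz])+.022*R[:,2],R)
```

```text
-20
shift [ 0.518  1.081 -0.261] turn [-1.22  -0.122 -0.454] rows 5.5
ik [ 0.63  0.54 -0.07  2.39  3.38  1.04 -1.59] 0.0
shift [ 0.884  1.085 -0.1  ] turn [-1.22  -0.122 -0.454] rows 5.5
ik [ 0.62  0.7  -0.05  2.38  3.37  1.19 -1.55] 0.0
shift [1.537 1.091 0.187] turn [-1.22  -0.122 -0.454] rows 5.5
ik [ 0.56  0.99  0.02  2.33  3.36  1.43 -1.55] 0.0
-10
shift [ 0.527  1.092 -0.281] turn [-1.427 -0.118 -0.534] rows 6.4
ik [ 0.69  0.55  0.03  2.33  3.74  1.05 -1.73] 0.0
shift [ 0.893  1.095 -0.12 ] turn [-1.427 -0.118 -0.534] rows 6.4
ik [ 0.68  0.71  0.03  2.33  3.7   1.18 -1.65] 0.0
shift [1.546 1.102 0.167] turn [-1.427 -0.118 -0.534] rows 6.4
ik [ 0.63  0.98  0.09  2.27  3.65  1.39 -1.58] 0.0
0
shift [ 0.536  1.099 -0.303] turn [-1.635 -0.114 -0.613] rows 7.4
ik [ 0.64  0.59  0.21  2.26  4.06  1.15 -1.9 ] 0.0
shift [ 0.902  1.102 -0.142] turn [-1.635 -0.114 -0.613] rows 7.4
ik [ 0.66  0.73  0.19  2.25  4.    1.23 -1.79] 0.0
shift [1.555 1.108 0.145] turn [-1.635 -0.114 -0.613] rows 7.4
ik [ 0.64  0.99  0.2   2.2   3.92  1.4  -1.67] 0.0
10
shift [ 0.546  1.102 -0.325] turn [-1.842 -0.11  -0.693] rows 8.3
ik [ 1.76  1.12 -1.27  2.1   4.14  0.16 -1.28] 0.89
shift [ 0.912  1.105 -0.164] turn [-1.842 -0.11  -0.693] rows 8.3
ik [ 1.74  1.24 -1.22  2.08  4.14  0.16 -1.16] 0.22
shift [1.565 1.111 0.123] turn [-1.842 -0.11  -0.693] rows 8.3
ik [ 0.59  1.03  0.36  2.1   4.14  1.48 -1.78] 0.0
```

>>> {"api": "carry_out", "payload": {
  "rows": [0.12,0.25,-0.06,-0.18,-0.02,-0.07,1,0.25,0.5,-0.12,-0.36,-0.04,-0.14,1,0.38,0.75,-0.18,-0.54,-0.06,-0.2,1,0.5,1,-0.26,-0.72,-0.08,-0.27,1,0.5,1,-0.26,-0.9,-0.1,-0.33,1]
}}

```text
clock: 4.78
position: [0.5883, -0.3578, 0.1954]
orientation: [0.553, 0.255, 0.773, -0.178]
wrist_force: [1.0, -2.6, 0.5]
finger_gap: 1.0
gripper_force: 0.0
```

```bash
python3 log.py
python3 - <<'E'
from tgt import *
for az,al,zz in ((-15,72,.2),(-15,72,.14),(-15,72,.033)):
    R=tool(np.radians(az),np.radians(al));go(np.array([.576,-.3475,zz])+.022*R[:,2],R)
E
```

```text
[0.305, 0.505, 0.037, 2.42, 2.825, 1.027, -1.525] [ 0.5883 -0.3578  0.1954] 4.775 
 [[-0.259  0.591  0.764]
 [ 0.198  0.807 -0.557]
 [-0.946  0.007 -0.325]]
shift [0.007 0.057 0.027] turn [-0.445 -0.02  -0.158] rows 2.0
ik [ 0.59  0.54  0.06  2.37  3.58  1.06 -1.7 ] 0.0
shift [0.385 0.055 0.157] turn [-0.445 -0.02  -0.158] rows 2.0
ik [ 0.59  0.7   0.07  2.37  3.54  1.2  -1.64] 0.0
shift [1.06  0.05  0.389] turn [-0.445 -0.02  -0.158] rows 2.7
ik [ 0.57  0.98  0.08  2.31  3.51  1.42 -1.58] 0.0
```

>>> {"api": "carry_out", "payload": {
  "rows": [0.0,0.06,0.03,-0.15,-0.01,-0.05,1,0,0.06,0.03,-0.3,-0.02,-0.1,1,0.13,0.06,0.07,-0.44,-0.02,-0.16,1,0.36,0.06,0.15,-0.44,-0.02,-0.16,1,0.36,0.06,0.15,-0.44,-0.02,-0.16,1]
}}

```text
clock: 5.4
position: [0.5921, -0.3559, 0.1335]
orientation: [0.579, 0.11, 0.804, -0.082]
wrist_force: [0.4, 0.1, 0.3]
finger_gap: 0.997
gripper_force: 0.0
```

```bash
python3 log.py
python3 - <<'E'
from tgt import *
for az,al,zz in ((-15,72,.08),(-15,72,.033)):
    R=tool(np.radians(az),np.radians(al));go(np.array([.576,-.3475,zz])+.022*R[:,2],R)
from h import *
a=snapshot("top")["pixels"][100:300,360:560];b=snapshot("side")["pixels"][60:210,230:430]
cv2.imwrite("pics/g1.png",np.hstack([cv2.resize(a,(390,390)),cv2.resize(b,(400,390))])[:,:,::-1])
E
```

```text
[0.609, 0.692, 0.045, 2.371, 3.529, 1.186, -1.627] [ 0.5921 -0.3559  0.1335] 5.4 
 [[-0.306  0.271  0.913]
 [ 0.083  0.962 -0.259]
 [-0.949 -0.004 -0.316]]
shift [0.375 0.028 0.147] turn [-0.017 -0.01  -0.001] rows 1.0
ik [ 0.62  0.86  0.03  2.34  3.52  1.32 -1.57] 0.0
shift [0.672 0.029 0.246] turn [-0.017 -0.01  -0.001] rows 1.7
ik [ 0.62  0.98  0.03  2.3   3.51  1.4  -1.54] 0.0
```

View pics/g1.png

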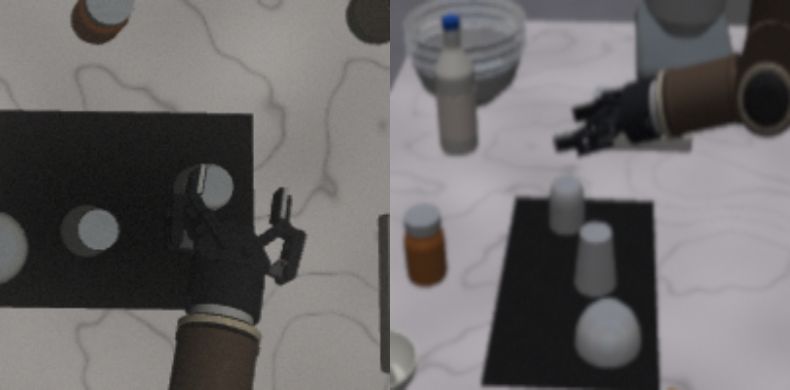

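The gripper is above the cup with the fingers on both sides of it, the pair's midpoint at about (484,195) in the full image, and clear of the mould. I'll descend.

>>> {"api": "carry_out", "payload": {
  "rows": [0.12,0.03,0.05,-0.02,-0.01,0,1,0.25,0.03,0.1,-0.02,-0.01,0,1,0.38,0.03,0.15,-0.02,-0.01,0,1,0.52,0.03,0.195,-0.02,-0.01,0,1,0.67,0.03,0.246,-0.02,-0.01,0,1]
}}

```text
clock: 6.12
position: [0.599, -0.3491, 0.0304]
orientation: [0.585, 0.102, 0.801, -0.074]
wrist_force: [0.0, -0.3, -0.4]
finger_gap: 0.998
gripper_force: 0.0
```

```bash
python3 log.py
python3 - <<'E'
from tgt import *
for az,al,zz in ((-15,72,.033),):
    R=tool(np.radians(az),np.radians(al));go(np.array([.576,-.3475,zz])+.022*R[:,2],R)
from h import *
a=snapshot("top")["pixels"][140:260,400:520];b=snapshot("side")["pixels"][90:190,260:380]
cv2.imwrite("pics/g2.png",np.hstack([cv2.resize(a,(390,390)),cv2.resize(b,(400,390))])[:,:,::-1])
E
```

```text
[0.618, 0.972, 0.026, 2.306, 3.515, 1.397, -1.54] [ 0.599  -0.3491  0.0304] 6.125 
 [[-0.294  0.251  0.922]
 [ 0.076  0.968 -0.239]
 [-0.953  0.    -0.304]]
shift [ 0.03  -0.029 -0.003] turn [0.01  0.007 0.003] rows 0.1
ik [ 0.62  0.98  0.03  2.3   3.51  1.4  -1.54] 0.0
```

View pics/g2.png

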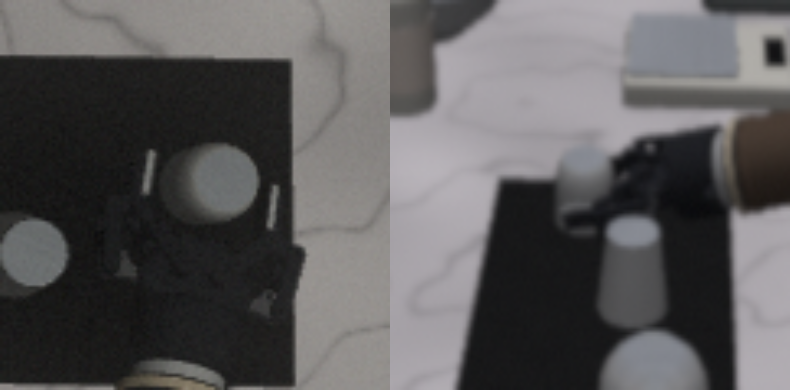

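>>> {"api": "carry_out", "payload": {
  "rows": [0,0,0,0,0,0,0,0,0,0,0,0,0,-1,0,0,0,0,0,0,-1,0,0,0,0,0,0,-1,0,0,0,0,0,0,-1],
  "force": 60
}}

```text
clock: 6.85
position: [0.598, -0.3491, 0.0302]
orientation: [0.585, 0.103, 0.801, -0.074]
wrist_force: [-3.2, -1.2, 7.5]
finger_gap: 0.682
gripper_force: 63.6
```

>>> {"api": "carry_out", "payload": {
  "rows": [0,0,0,0,0,0,-1,0,0,0,0,0,0,-1,-0.06,0,-0.02,0,0,0,-1,-0.19,0,-0.06,0,0,0,-1,-0.19,0,-0.06,0,0,0,-1]
}}

```text
clock: 7.48
position: [0.5977, -0.3479, 0.0587]
orientation: [0.583, 0.102, 0.802, -0.073]
wrist_force: [-0.5, -0.4, -3.1]
finger_gap: 0.68
gripper_force: 64.4
```

```bash
python3 log.py
python3 - <<'E'
from h import *
a=snapshot("top")["pixels"][140:260,400:520];b=snapshot("side")["pixels"][90:190,260:380]
cv2.imwrite("pics/g3.png",np.hstack([cv2.resize(a,(390,390)),cv2.resize(b,(400,390))])[:,:,::-1])
E
```

```text
[0.615, 0.897, 0.031, 2.331, 3.522, 1.346, -1.563] [ 0.5977 -0.3479  0.0587] 7.475 
 [[-0.298  0.25   0.921]
 [ 0.079  0.968 -0.237]
 [-0.951  0.002 -0.309]]
```

View pics/g3.png

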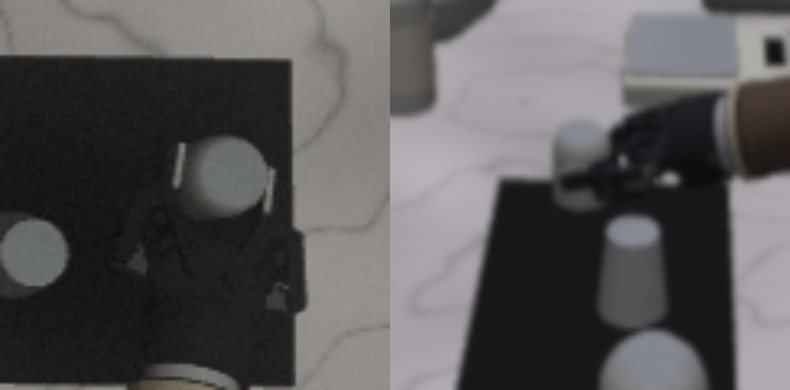

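The cup is gripped and lifted (about 3 N on the wrist), and the mould and bowl haven't moved. Next I'll plan the lift, the roll and the carry.

Run:
```python
from tgt import *
k,_=fit();q=np.array(st()[0]["joint_pos"])
def chk(n,p,az,al,fl,q):
    R=tool(np.radians(az),np.radians(al),fl);q,e=ik(np.array(p)+.024*R[:,2],R,k,q);print(n,np.round(q,2),round(e,2));return q
q1=chk("up",(.576,-.3475,.22),-15,72,0,q)
q2=chk("mid",(.56,-.1,.22),-10,75,0,q1)
for az in(-20,0,20):
    q3=chk("board",(.55,.2,.22),az,75,0,q2)
    q4=chk("rolled",(.55,.2,.22),az,80,1,q3+np.array([0,0,0,0,0,0,3.1]))
    q5=chk("down",(.55,.2,.048),az,80,1,q4)
R=tool(np.radians(-15),np.radians(72));go(np.array([.576,-.3475,.22])+.024*R[:,2],R)
```

```text
up [ 0.61  0.49  0.04  2.36  3.59  1.   -1.72] 0.0
mid [ 1.11  1.09 -1.44  2.51  2.72  1.38 -0.42] 3.51
board [-0.24  0.78 -0.95  2.28  1.87  1.82 -1.11] 0.0
rolled [-0.39  0.76 -0.77  2.3   1.87  1.82  1.93] 0.0
down [-0.61  1.1  -0.45  2.22  1.94  1.82  1.59] 0.0
board [ 0.13  0.92 -1.24  2.48  2.33  1.82 -0.85] 0.0
rolled [-0.06  0.83 -0.97  2.5   2.35  1.82  2.08] 0.0
down [-0.64  1.12 -0.24  2.42  2.35  1.82  1.46] 0.0
board [ 0.58  1.12 -1.44  2.51  2.74  1.41 -0.41] 1.93
rolled [ 0.57  1.28 -1.43  2.51  2.91  1.5   2.83] 2.66
down [ 0.51  1.62 -1.    2.46  3.43  1.64  2.82] 0.0
shift [-0.989 -0.033 -0.309] turn [ 0.012 -0.001  0.001] rows 2.5
ik [ 0.61  0.49  0.04  2.36  3.59  1.   -1.72] 0.0
```

>>> {"api": "carry_out", "payload": {
  "rows": [-0.2,0,-0.06,0,0,0,-1,-0.4,-0.01,-0.12,0,0,0,-1,-0.6,-0.02,-0.18,0,0,0,-1,-0.8,-0.03,-0.25,0,0,0,-1,-0.99,-0.03,-0.31,0,0,0,-1]
}}

```text
clock: 8.2
position: [0.5975, -0.3529, 0.2125]
orientation: [0.582, 0.103, 0.803, -0.073]
wrist_force: [0.1, -0.5, -2.3]
finger_gap: 0.679
gripper_force: 65.0
```

```bash
python3 log.py
python3 - <<'E'
from tgt import *
k,_=fit();q=np.array(st()[0]["joint_pos"])
def chk(n,p,az,al,fl,q):
    R=tool(np.radians(az),np.radians(al),fl);q,e=ik(np.array(p)+.024*R[:,2],R,k,q);print(n,np.round(q,2),round(e,2));return q
for a in(-30,-50):
  print(a)
  q1=chk("m1",(.62,-.25,.22),a,75,0,q)
  q2=chk("mid",(.64,-.1,.22),a,75,0,q1)
  q3=chk("m2",(.62,.05,.22),a,75,0,q2)
  q3=chk("board",(.56,.2,.22),a,75,0,q3)
  q4=chk("rolled",(.56,.2,.22),a,80,1,q3+np.array([0,0,0,0,0,0,3.1]))
  q5=chk("down",(.56,.2,.048),a,80,1,q4)
  R=tool(np.radians(a),np.radians(75));go(np.array([.64,-.1,.22])+.024*R[:,2],R)
E
```

```text
[0.61, 0.491, 0.051, 2.36, 3.609, 1.0, -1.733] [ 0.5975 -0.3529  0.2125] 8.2 
 [[-0.301  0.25   0.92 ]
 [ 0.081  0.968 -0.237]
 [-0.95   0.003 -0.311]]
-30
m1 [ 0.16  0.52 -0.04  2.42  2.71  1.13 -1.46] 0.0
mid [-0.13  0.53 -0.18  2.38  2.26  1.22 -1.32] 0.0
m2 [-0.39  0.57 -0.32  2.3   1.9   1.37 -1.22] 0.0
board [-0.64  0.63 -0.45  2.17  1.6   1.55 -1.17] 0.0
rolled [-0.68  0.69 -0.41  2.17  1.64  1.64  1.9 ] 0.0
down [-0.72  1.07 -0.34  2.1   1.72  1.69  1.62] 0.0
shift [-4.000e-03  1.662e+00 -1.000e-03] turn [ 0.331 -0.07   0.095] rows 4.0
ik [-0.08  0.54 -0.24  2.38  2.26  1.24 -1.3 ] 0.0
-50
m1 [ 0.06  0.56 -0.19  2.28  2.09  1.23 -1.24] 0.0
mid [-0.17  0.61 -0.31  2.17  1.78  1.39 -1.15] 0.0
m2 [-0.38  0.67 -0.41  2.05  1.55  1.57 -1.11] 0.0
board [-0.61  0.75 -0.49  1.9   1.36  1.76 -1.12] 0.0
rolled [-0.65  0.79 -0.46  1.9   1.39  1.82  1.98] 0.0
down [-0.68  1.1  -0.4   1.83  1.44  1.78  1.75] 0.0
shift [ 0.003  1.614 -0.023] turn [ 0.757 -0.069  0.222] rows 3.9
ik [-0.07  0.63 -0.43  2.17  1.81  1.45 -1.13] 0.0
```

Using az = -30°. I'll carry in two legs.

>>> {"api": "carry_out", "payload": {
  "rows": [0,0.2,0.03,0.1,-0.02,0.03,-1,0,0.4,0.05,0.2,-0.04,0.06,-1,0,0.6,0.05,0.33,-0.07,0.1,-1,0,0.8,0.04,0.33,-0.07,0.1,-1,0,1,0.03,0.33,-0.07,0.1,-1]
}}

```text
clock: 8.82
position: [0.6399, -0.2064, 0.2101]
orientation: [0.588, 0.206, 0.767, -0.156]
wrist_force: [0.6, 0.1, -3.2]
finger_gap: 0.683
gripper_force: 65.0
```

```bash
python3 log.py
python3 - <<'E'
from tgt import *
R=tool(np.radians(-30),np.radians(75))
for p in ([.64,-.02,.22],[.56,.2,.22]): go(np.array(p)+.024*R[:,2],R)
E
```

```text
[0.054, 0.522, -0.097, 2.439, 2.548, 1.181, -1.427] [ 0.6399 -0.2064  0.2101] 8.825 
 [[-0.224  0.498  0.838]
 [ 0.132  0.867 -0.48 ]
 [-0.966  0.003 -0.26 ]]
shift [ 0.1    1.077 -0.454] turn [ 0.003 -0.001 -0.004] rows 2.8
ik [-0.26  0.55 -0.27  2.33  2.06  1.29 -1.25] 0.0
shift [ 0.414  2.083 -1.605] turn [ 0.003 -0.001 -0.004] rows 6.4
ik [-0.59  0.65 -0.51  2.17  1.62  1.59 -1.17] 0.0
```

>>> {"api": "carry_out", "payload": {
  "rows": [0.02,0.2,-0.08,0,0,0,-1,0.05,0.4,-0.18,0,0,0,-1,0.1,0.6,-0.3,0,0,0,-1,0.15,0.8,-0.45,0,0,0,-1,0.2,1,-0.6,0,0,0,-1]
}}

```text
clock: 9.45
position: [0.6322, -0.0305, 0.2054]
orientation: [0.588, 0.206, 0.766, -0.157]
wrist_force: [0.3, 0.0, -3.7]
finger_gap: 0.678
gripper_force: 65.0
```

>>> {"api": "carry_out", "payload": {
  "rows": [0.04,0.2,-0.2,0,0,0,-1,0.08,0.4,-0.4,0,0,0,-1,0.12,0.6,-0.6,0,0,0,-1,0.16,0.8,-0.8,0,0,0,-1,0.2,1,-1,0,0,0,-1]
}}

```text
clock: 10.07
position: [0.5748, 0.1758, 0.2158]
orientation: [0.588, 0.206, 0.766, -0.157]
wrist_force: [0.9, 0.6, -2.9]
finger_gap: 0.675
gripper_force: 65.0
```

>>> {"api": "carry_out", "payload": {
  "rows": [0,0.06,0,0,0,-0.2,-1,0,0.06,0,0,0,-0.42,-1,0,0.06,0,0,0,-0.64,-1,0,0.06,0,0,0,-0.86,-1,0,0.06,0,0,0,-1,-1]
}}

```text
clock: 10.7
position: [0.5797, 0.1822, 0.2156]
orientation: [0.483, -0.105, 0.786, -0.371]
wrist_force: [-0.5, 0.2, -3.0]
finger_gap: 0.682
gripper_force: 65.1
```

```bash
python3 log.py
```

```text
[-0.667, 0.616, -0.404, 2.183, 1.6, 1.524, -0.392] [0.5797 0.1822 0.2156] 10.7 
 [[-0.512  0.194  0.837]
 [-0.523  0.703 -0.483]
 [-0.682 -0.685 -0.258]]
```

Rolling works as planned; three more quarter-steps.

>>> {"api": "carry_out", "payload": {
  "rows": [0,0,0,0,0,-0.2,-1,0,0,0,0,0,-0.42,-1,0,0,0,0,0,-0.64,-1,0,0,0,0,0,-0.86,-1,0,0,0,0,0,-1,-1]
}}

```text
clock: 11.32
position: [0.5797, 0.1822, 0.2157]
orientation: [0.304, -0.397, 0.686, -0.528]
wrist_force: [0.3, 0.7, -3.2]
finger_gap: 0.678
gripper_force: 65.1
```

>>> {"api": "carry_out", "payload": {
  "rows": [0,0,0,0,0,-0.2,-1,0,0,0,0,0,-0.42,-1,0,0,0,0,0,-0.64,-1,0,0,0,0,0,-0.86,-1,0,0,0,0,0,-1,-1]
}}

```text
clock: 11.95
position: [0.5798, 0.1822, 0.2157]
orientation: [-0.079, 0.63, -0.482, 0.604]
wrist_force: [0.1, -0.2, -2.2]
finger_gap: 0.676
gripper_force: 65.1
```

>>> {"api": "carry_out", "payload": {
  "rows": [0,0,0,0,0,-0.2,-1,0,0,0,0,0,-0.42,-1,0,0,0,0,0,-0.64,-1,0,0,0,0,0,-0.86,-1,0,0,0,0,0,-1,-1]
}}

```text
clock: 12.58
position: [0.5798, 0.1822, 0.2157]
orientation: [0.158, 0.766, -0.204, 0.588]
wrist_force: [0.2, -0.4, -3.2]
finger_gap: 0.677
gripper_force: 65.0
```

```bash
python3 log.py
python3 - <<'E'
from tgt import *
R=tool(np.radians(-30),np.radians(80),1)
for z_ in (.12,.048): go(np.array([.55,.2,z_])+.024*R[:,2],R)
from h import *
a=snapshot("top")["pixels"][140:290,170:320];b=snapshot("side")["pixels"][130:330,230:430]
cv2.imwrite("pics/p1.png",np.hstack([cv2.resize(a,(390,390)),cv2.resize(b,(400,390))])[:,:,::-1])
E
```

```text
[-0.735, 0.602, -0.319, 2.188, 1.583, 1.477, 1.958] [0.5798 0.1822 0.2157] 12.575 
 [[ 0.225 -0.499  0.837]
 [-0.127 -0.867 -0.483]
 [ 0.966  0.002 -0.258]]
shift [-0.662 -0.005  0.101] turn [-0.001  0.11   0.003] rows 1.6
ik [-0.81  0.89 -0.27  2.17  1.64  1.6   1.69] 0.0
shift [-1.126 -0.006  0.225] turn [-0.001  0.11   0.003] rows 2.8
ik [-0.82  1.05 -0.25  2.12  1.67  1.61  1.58] 0.0
```

View pics/p1.png

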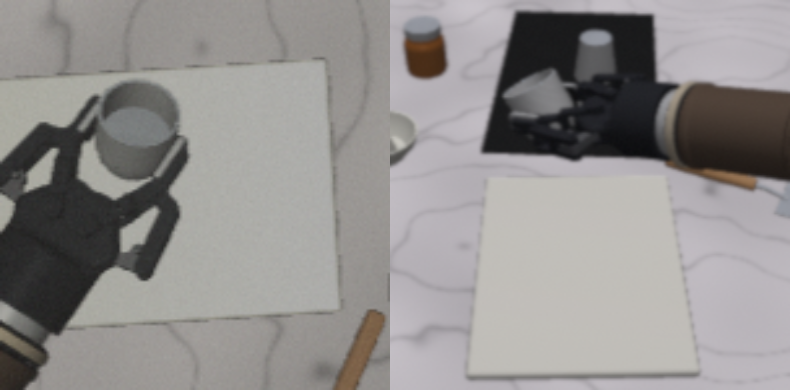

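The side view shows the cup inverted, mouth up and tilted about 30° away from the palm. The top view has it at about (223,190) in the full image, over the board. Lowering now.

>>> {"api": "carry_out", "payload": {
  "rows": [-0.2,0,0.04,0,0.05,0,-1,-0.4,0,0.08,0,0.11,0,-1,-0.6,0,0.12,0,0.11,0,-1,-0.8,0,0.16,0,0.11,0,-1,-0.98,0,0.19,0,0.11,0,-1]
}}

```text
clock: 13.3
position: [0.5713, 0.1881, 0.0655]
orientation: [0.164, 0.739, -0.2, 0.621]
wrist_force: [0.0, -0.0, -2.9]
finger_gap: 0.681
gripper_force: 65.0
```

>>> {"api": "carry_out", "payload": {
  "rows": [-0.04,0,0,0,0,0,-1,-0.06,0,0.01,0,0,0,-1,-0.08,0,0.01,0,0,0,-1,-0.1,0,0.02,0,0,0,-1,-0.1,0,0.02,0,0,0,-1]
}}

```text
clock: 13.92
position: [0.5721, 0.1877, 0.0525]
orientation: [0.165, 0.739, -0.2, 0.622]
wrist_force: [1.0, -0.3, -3.2]
finger_gap: 0.677
gripper_force: 65.0
```

```bash
python3 log.py
python3 - <<'E'
from tgt import *
o,p,R=st();print("grip axis",p-.024*R[:,2],"force",np.round(o["wrist_force"],1))
E
```

```text
[-0.814, 1.029, -0.252, 2.122, 1.671, 1.612, 1.592] [0.5721 0.1877 0.0525] 13.925 
 [[ 0.147 -0.5    0.853]
 [-0.091 -0.866 -0.492]
 [ 0.985 -0.005 -0.172]]
grip axis [0.55162424 0.19953455 0.05668346] force [ 1.  -0.3 -3.2]
```

>>> {"api": "carry_out", "payload": {
  "rows": [-0.01,0,0,0,0,0,-1,-0.02,0,0,0,0,0,-1,-0.03,0,0.01,0,0,0,-1,-0.04,0,0.01,0,0,0,-1,-0.04,0,0.01,0,0,0,-1]
}}

```text
clock: 14.55
position: [0.5723, 0.1876, 0.0458]
orientation: [0.165, 0.739, -0.2, 0.622]
wrist_force: [-0.5, -0.1, -2.8]
finger_gap: 0.678
gripper_force: 65.0
```

>>> {"api": "carry_out", "payload": {
  "rows": [-0.008,0,0,0,0,0,-1,-0.016,0,0,0,0,0,-1,-0.016,0,0,0,0,0,-1]
}}

```text
clock: 14.92
position: [0.5722, 0.1876, 0.0452]
orientation: [0.165, 0.738, -0.2, 0.623]
wrist_force: [-2.4, -0.1, 4.7]
finger_gap: 0.681
gripper_force: 65.4
```

Contact, with the wrist reading moving from about −3 N to +5 N. Next I'll ease the grip and open slowly.

>>> {"api": "carry_out", "payload": {
  "rows": [0,0,0,0,0,0,-1,0,0,0,0,0,0,0.36,0,0,0,0,0,0,0.38,0,0,0,0,0,0,0.4,0,0,0,0,0,0,0.42],
  "force": 20
}}

```text
clock: 15.55
position: [0.5719, 0.1879, 0.0433]
orientation: [0.165, 0.739, -0.2, 0.621]
wrist_force: [0.7, 0.4, -0.4]
finger_gap: 0.712
gripper_force: 0.0
```

>>> {"api": "carry_out", "payload": {
  "rows": [0,0,0,0,0,0,0.45,0,0,0,0,0,0,0.5,0,0,0,0,0,0,0.6,0,0,0,0,0,0,0.8,0,0,0,0,0,0,1]
}}

```text
clock: 16.18
position: [0.5719, 0.1878, 0.0436]
orientation: [0.165, 0.739, -0.2, 0.622]
wrist_force: [-0.4, -0.2, 0.5]
finger_gap: 1.001
gripper_force: 0.0
```

Run:
```python
from h import *
print(np.round(get_obs()["wrist_force"],1))
a=snapshot("top")["pixels"][140:290,170:320];b=snapshot("side")["pixels"][180:330,250:400]
cv2.imwrite("pics/p2.png",np.hstack([cv2.resize(a,(390,390)),cv2.resize(b,(400,390))])[:,:,::-1])
```

```text
[-0.4 -0.2  0.5]
```

View pics/p2.png

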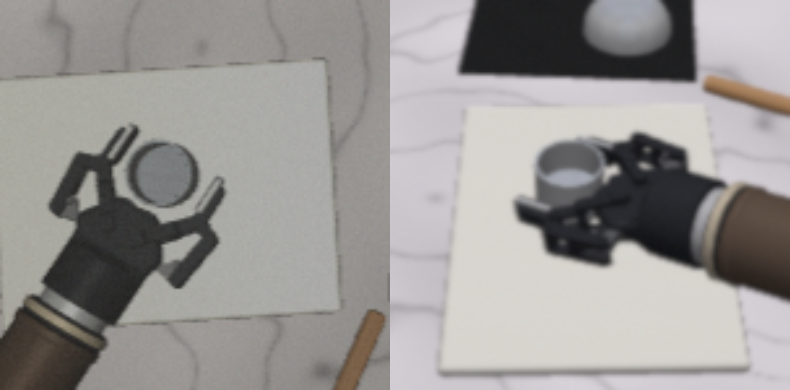

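The cup stands upright, mouth up, on the board at about (233,207), clear of both fingers. I'll back straight out.

>>> {"api": "carry_out", "payload": {
  "rows": [0,0,-0.1,0,0,0,1,0,0,-0.25,0,0,0,1,0,0,-0.4,0,0,0,1,0,0,-0.55,0,0,0,1,0,0,-0.6,0,0,0,1]
}}

```text
clock: 16.9
position: [0.4937, 0.2338, 0.0591]
orientation: [0.164, 0.74, -0.199, 0.621]
wrist_force: [-0.2, 0.0, -0.1]
finger_gap: 1.006
gripper_force: 0.0
```

>>> {"api": "carry_out", "payload": {
  "rows": [0.1,0,-0.1,0,0,0,1,0.3,0,-0.15,0,0,0,1,0.5,0,-0.2,0,0,0,1,0.7,0,-0.2,0,0,0,1,0.7,0,-0.2,0,0,0,1]
}}

```text
clock: 17.52
position: [0.4853, 0.237, 0.1708]
orientation: [0.164, 0.738, -0.201, 0.622]
wrist_force: [0.1, -0.4, -0.5]
finger_gap: 0.999
gripper_force: 0.0
```

Run:
```python
from h import *
s=snapshot("top");t=snapshot("side")
cv2.imwrite("pics/f.png",np.hstack([cv2.resize(s["pixels"][140:290,170:490],(520,244)),cv2.resize(t["pixels"][120:330,230:430],(232,244))])[:,:,::-1])
```

```text
(no output)
```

View pics/f.png

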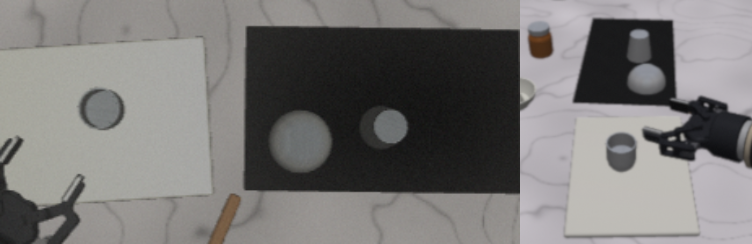

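The cup stands mouth-up near the middle of the board, at about (233,207). The bowl and mould are where they started and the gripper is clear, so I'm handing in.

```bash
python3 -c "
from bench import *
print(finish_job())"
```

```text
the job is handed in; nothing more can be done
None
```

The cup is standing mouth-up near the middle of the white board, set down gently, with the mould and bowl left where they were; I handed the job in at about 17.6 s, but it returned no verdict.

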